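Tip the sealing-film carton onto the bench scale

ROBOT

A 6-joint arm with a two-finger parallel gripper is mounted at the origin on a cart in front of the work surface, level with it; the furniture and walls round the work are solid. World frame = base frame: x ahead of the robot, y to its left, z up, the work surface at z = 0. Lengths are in m, angles in rad, forces in N, time in s.
With the tool pointing down it reaches from about 0.375 to 0.9 m from the base axis. Payload 3.1 kg.
Tool frame: the origin (TCP) lies midway between the tips of the shut fingers; the grasp point (between the pads) lies 19 mm behind it; x points along the fingers, z is the direction in which the jaws open and shut, and the axes are right-handed (so a half turn about x gives the same grasp; the last joint's range is limited). The gripper opens to 85 mm and grips with 20 to 120 N. Pads are 22 mm wide; open, the fingers measure 114 mm over their backs; the gripper's body (76 mm by 85 mm) begins 54 mm behind the grasp point. The pads swing forward as they close: fully open they stand 13 mm farther back than shut.
Start: joints at [1.137, 0.527, 1.433, -0, 1.181, -0.178], TCP at [0.158, 0.605, 0.231] pointing down, gripper open.
Joint ranges: [-3.08, 3.08], [-0.75, 2.2], [0.22, 2.44], [-1.43, 4.57], [0, 2.65], [-2.85, 2.85]. Speed limits (rad/s): [2.79, 2.79, 3.14, 3.14, 3.14, 3.14].

INTERFACE

Orientations are given as a unit quaternion [x, y, z, w].
In Python, from station import status, snapshot, camera_params, ticket gives the robot as it stands.
- The arm moves only by the tool arm_command, never from a script. Its argument "series" is a list that holds one entry, the list of rows, each a list of 4 numbers: the shift along the tool's x, y, z in mm, then the turn about the tool's x in rad. A call has 1 to 10 rows; each row shifts and turns the commanded pose from where the row before left it, along the tool's axes as they then stand; what a row does not reach is not made up. A row lasts 1/10 s, in which the tool goes at most 50 mm and 8.59 degrees, less where a joint would pass 70% of its speed; a pose out of reach is approached as far as the arm can. A call is refused whole if a number of a shift passes 50 or a number of a turn 0.15, either way. A call with a gripper value outside its range is refused whole. "jaw" is the opening in per cent of the stroke, from 0 (shut) to 100 (fully open), set as the call begins (left out, the last holds). The fingers move at their own pace and stop on an object; "force" is the grip in N (left out, the last holds). Time passes only in rows, so rows that do not move let the fingers close. It gives the time, the measured TCP pose, the force and the opening at its end, in the units of the state.
- status.sense(): the state, without advancing time (a new reading comes with each control period).
- snapshot(name): name is "scene" or "top" or "wrist"; returns the picture (480x640x3 uint8, red, green, blue); there is no depth.
- camera_params(name): a dict with "fovy" (degrees; the focal length in pixels is half the picture's height over the tangent of half this angle, whatever the lens; pixels are square), "cx", "cy" (the principal point, pixels), "extrinsics" (4x4, takes a point from camera to world coordinates); the wrist camera has in their place "mount" (4x4, takes a point from camera to tool coordinates, whose origin is the TCP and whose axes are the tool frame's). Camera axes: x right, y down, z forward; pixel columns grow to the right and rows downward; lengths in m; the calibration is good to about 2 mm. A picture is of the moment at which its call begins: read the wrist's pose just before it. camera_params takes no time and is no camera call.
- ticket.sign_off(): hands the job in, once; it reports no verdict.
The state is a dict: "t": time; "q": joint angles; "qd": joint speeds; "tau": joint torques, N m; "tcp_pos": TCP position; "tool_rot": TCP orientation; "force": force on the tool from outside, world axes, zero at the start; "ft_torque": the same for the moment, N m; "finger_gap": opening from 0.0 (shut) to 1.0 (fully open).
Only numpy, scipy, OpenCV 4.12 (cv2) and the standard library are available. Lean on these libraries where they do the work, as an engineer would, in place of code of your own. Each camera call takes 0.05 s, during which the arm holds its last target. There are 200 camera calls.

TASK

The white and teal carton stands on end at the front edge of the low bench scale. Without lifting it off the bench, push it near its top so that it tips over that edge and comes to lie on its side on the steel platform, its length pointing roughly straight back from the front edge. Leave the red-capped bottle beside it standing where it is.

Things in the scene. Friction and masses are not known exactly. Their poses are not given: they have to be found in the camera images.
- carton_mid (a point): centre (half-way up) of the white and teal carton, a rigid box of 55 x 55 mm base and 120 mm height, 0.09 to 0.19 kg, standing on end on the bench, so this point starts 60 mm above it. z runs along its length (up while it stands), x points at the scale to within 4 degrees. Its face towards the scale starts 2 to 6 mm from the platform's front edge, either left or right of the middle of that edge.
- scale: low bench scale, fixed: a steel platform 170 mm deep (x) x 240 mm wide (y) x 12 mm high, with a grey and white display console up to about 55 mm high behind it (x from +85 to +150 mm). Origin at the centre of the platform's underside, on the bench; x points from the front edge (at x = -85 mm) to the console, z up.
- bottle: clear round bottle with a red cap, 60 mm diameter, 110 mm high, loose, standing beside the carton at the platform's front edge, centre 110 mm or more from the carton's centre, left or right. Origin at the centre of its underside, z up.

How it is judged:
At the end, for the whole second after the job is handed in: The carton rests on its side on the platform: level within 10 degrees, centre 32 to 47 mm above the bench, 10 to 110 mm behind the front edge and within 110 mm of the middle line, length within 20 degrees of straight back; the bottle is upright (9 degrees), within 20 mm of its start (angle between carton_mid's own z axis and vertical between 1.4 and 1.74 rad and angle between the z axis of carton_mid and the x axis of scale, either way round below 0.35 rad and x of carton_mid in the frame of scale between -0.075 and 0.025 m and y of carton_mid in the frame of scale between -0.11 and 0.11 m and z of carton_mid in the frame of scale between 0.032 and 0.047 m and linear speed of carton below 0.02 m/s and angle between bottle's own z axis and vertical below 0.15 rad and distance of bottle from where it was at the start of the episode below 0.02 m); the robot touches nothing.
It fails at once if the carton is lifted off the bench (centre more than 90 mm up) (height (world z) of carton_mid above 0.09 m).
It fails at once if the bottle is tipped or shoved (more than 17 degrees or 20 mm) (angle between bottle's own z axis and vertical above 0.3 rad or distance of bottle from where it was at the start of the episode above 0.02 m).
It also fails if it takes over 29 s, if anything falls off the work surface, if the arm or the gripper's body presses on something with over 40 N, if the wrist force passes 120 N, or if a joint passes its speed limit or range.

## Working session

There is one attempt and no reset: what is moved stays moved. The work goes in short steps, Python scripts to look and compute and a tool call to move; the robot and the scene stay as the last step left them, time stands still between calls to the robot, and variables do not carry over. Pictures are saved under pics/ and viewed, about 8 in all and at most 12, crops included, and the job is handed in when it is done.

Besides the shell and the picture viewer there is one more tool, called as name(argument=value, ...), one argument or row to a line, values as JSON. arm_command: Moves the arm, as the interface text tells. Its arguments: {"type":"object","properties":{"series":{"type":"array"},"jaw":{"type":"number"},"force":{"type":"number"}},"required":["series"]}

```bash
mkdir -p pics; python3 - <<'E'
from station import status, snapshot, camera_params
import cv2,numpy as np
s=status.sense();print({k:np.round(s[k],3) for k in('t','tcp_pos','tool_rot','force','finger_gap')})
for n in("scene","top"):
    cv2.imwrite(f"pics/{n}1.png",snapshot(n)[...,::-1]);print(n,camera_params(n))
print(camera_params("wrist"))
E
```

```text
{'t': np.float64(0.0), 'tcp_pos': array([0.158, 0.604, 0.23 ]), 'tool_rot': array([-0.432,  0.56 ,  0.432,  0.559]), 'force': array([0.03 , 0.486, 0.735]), 'finger_gap': np.float64(1.002)}
scene {'fovy': 47.008515903010476, 'cx': 312.4537983158677, 'cy': 241.1237646377889, 'extrinsics': array([[ 0.72338286, -0.46842864,  0.50723944,  0.14927538],
       [-0.69044258, -0.49343532,  0.52897129, -0.71725024],
       [ 0.00250456, -0.73286847, -0.68036574,  0.64955472],
       [ 0.        ,  0.        ,  0.        ,  1.        ]])}
top {'fovy': 42.74818269583249, 'cx': 315.9388657573379, 'cy': 228.8631675022125, 'extrinsics': array([[ 7.50171655e-04, -9.94217956e-01,  1.07378273e-01,
         5.00139724e-01],
       [-9.98948102e-01,  4.17813528e-03,  4.56643560e-02,
        -2.76105920e-01],
       [-4.58489636e-02, -1.07299578e-01, -9.93169005e-01,
         9.29059896e-01],
       [ 0.00000000e+00,  0.00000000e+00,  0.00000000e+00,
         1.00000000e+00]])}
{'fovy': 63.99211366461451, 'cx': 314.0355036167998, 'cy': 242.06521473152407, 'mount': array([[ 1.25651237e-03, -2.70500023e-01,  9.62719148e-01,
        -1.41660126e-01],
       [-1.15682510e-03, -9.62719657e-01, -2.70498656e-01,
         6.98982120e-02],
       [ 9.99998541e-01, -7.73812769e-04, -1.52259038e-03,
         7.53658942e-04],
       [ 0.00000000e+00,  0.00000000e+00,  0.00000000e+00,
         1.00000000e+00]])}
```

View pics/scene1.png

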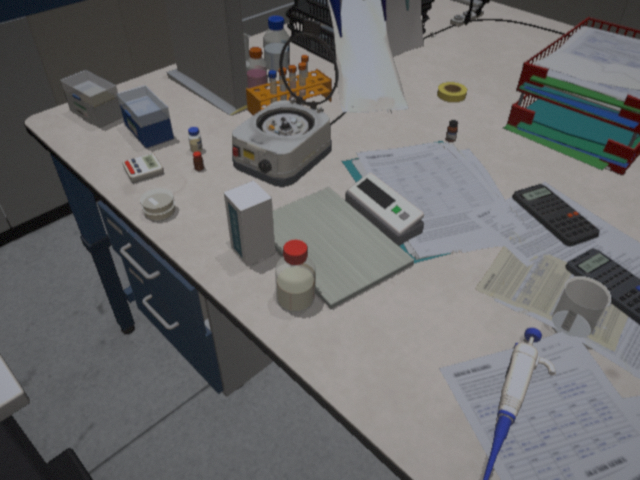

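View pics/top1.png

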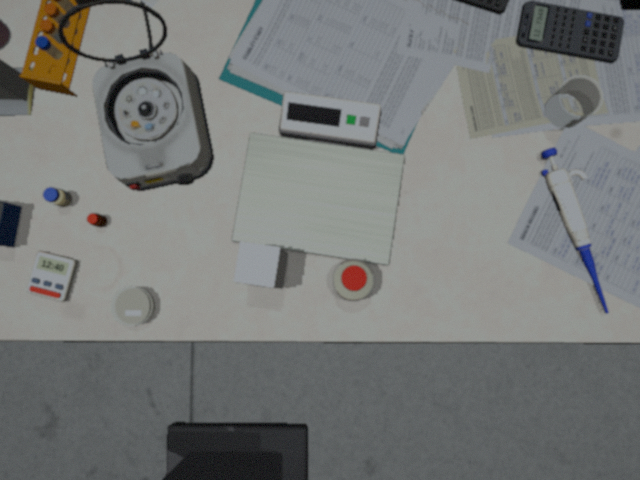

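The top view shows the platform corners at (248,134), (405,152), (389,264) and (233,241). The carton top is at about (241,243), (281,246), (276,287), (235,281), and the red cap at (354,278). In the scene view the carton's near bottom corner is at about (243,262).

```bash
cat > h.py <<'E'
import numpy as np
from station import *
def ray(name,px,z):
    c=camera_params(name);f=240/np.tan(np.radians(c['fovy']/2));E=c['extrinsics']
    px=np.atleast_2d(px);d=np.c_[(px[:,0]-c['cx'])/f,(px[:,1]-c['cy'])/f,np.ones(len(px))]@E[:3,:3].T
    return E[:3,3]+d*((z-E[2,3])/d[:,2])[:,None]
E
python3 - <<'E'
from h import *
import cv2
np.set_printoptions(precision=4,suppress=True)
P=ray("top",[(248,134),(405,152),(389,264),(233,241)],.012);print(P)
print("angles",np.arctan2(*(P[0]-P[3])[[1,0]]),np.arctan2(*(P[1]-P[2])[[1,0]]),np.arctan2(-(P[2]-P[3])[0]*-1*-1,-(P[2]-P[3])[1]))
print("cart",ray("top",[(241,243),(281,246),(276,287),(235,281)],.12))
print("cap",ray("top",(354,278),.11))
im=snapshot("top")[220:310,215:405]
cv2.imwrite("pics/c.png",cv2.resize(im[...,::-1],None,fx=4,fy=4,interpolation=cv2.INTER_CUBIC))
E
```

```text
[[ 0.7466 -0.1291  0.012 ]
 [ 0.7159 -0.369   0.012 ]
 [ 0.5462 -0.3428  0.012 ]
 [ 0.5814 -0.1084  0.012 ]]
angles -0.12471418643644074 -0.15310285879257993 0.14874826223476761
cart [[ 0.5691 -0.1389  0.12  ]
 [ 0.5649 -0.1925  0.12  ]
 [ 0.5107 -0.1862  0.12  ]
 [ 0.5186 -0.1317  0.12  ]]
cap [[ 0.5228 -0.2892  0.11  ]]
```

View pics/c.png

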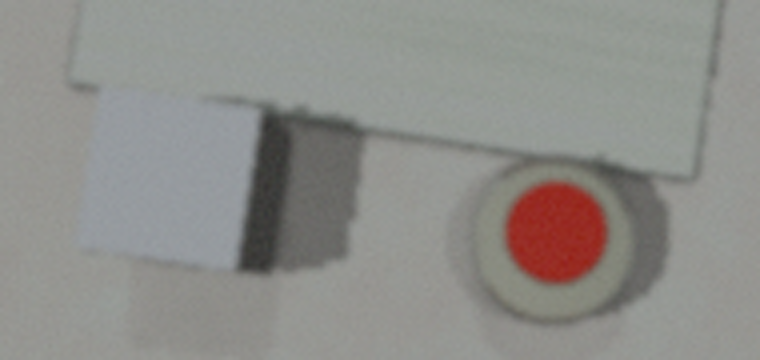

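```bash
cat >> h.py <<'E'
from scipy.spatial.transform import Rotation as Ro
np.set_printoptions(precision=4,suppress=True)
def go(targets,yawz=None):
    s=status.sense();R=Ro.from_quat(s['tool_rot']).as_matrix();p=np.array(s['tcp_pos'])
    print("t",s['t'],"p",p,"F",np.round(s['force'],2));print(R)
    for t in targets: print(t,"tool mm",R.T@(np.array(t)-p)*1000);p=np.array(t)
E
python3 - <<'E'
from h import *
q=ray("top",[(240,242),(280.5,247),(275,287.5),(234.5,281.5)],.12);print(q,q.mean(0))
print(np.arctan2(*((q[0]-q[3])+(q[1]-q[2]))[[1,0]]))
go([(.43,.40,.231),(.46,.1,.231),(.46,-.15,.2)])
E
```

```text
[[ 0.5704 -0.1376  0.12  ]
 [ 0.5636 -0.1918  0.12  ]
 [ 0.5101 -0.1849  0.12  ]
 [ 0.518  -0.131   0.12  ]] [ 0.5405 -0.1613  0.12  ]
-0.126648252957705
t 0.15 p [0.1579 0.6042 0.2305] F [ 1.37 -0.09 -0.02]
[[-0.0007 -0.9675  0.253 ]
 [-0.0016  0.253   0.9675]
 [-1.      0.0003 -0.0017]]
(0.43, 0.4, 0.231) tool mm [  -0.3346 -314.9391 -128.6696]
(0.46, 0.1, 0.231) tool mm [   0.4444 -104.918  -282.6518]
(0.46, -0.15, 0.2) tool mm [  31.388   -63.2539 -241.8155]
```

arm_command(
  series=[
    [[0, -39.4, -16, 0], [0, -39.4, -16, 0], [0, -39.4, -16, 0], [0, -39.4, -16, 0], [0, -39.4, -16, 0], [0, -39.4, -16, 0], [0, -39.4, -16, 0], [0, -39.4, -16, 0], [0, -13, -35, 0], [0, -13, -35, 0]],
  ],
  jaw=0,
)

```text
t: 1.15
tcp_pos: [0.4391, 0.3252, 0.2308]
tool_rot: [-0.432, 0.56, 0.432, 0.56]
force: [0.3, 0.3, -0.6]
finger_gap: -0.001
```

arm_command(
  series=[
    [[0, -13, -35, 0], [0, -13, -35, 0], [0, -13, -35, 0], [0, -13, -35, 0], [0, -13, -35, 0], [0, -13, -35, 0], [0, -8, -35, 0], [0, -8, -35, 0], [0, -8, -35, 0], [0, -8, -35, 0]],
  ],
)

```text
t: 2.15
tcp_pos: [0.4556, -0.0411, 0.2312]
tool_rot: [-0.432, 0.56, 0.432, 0.56]
force: [-0.5, -0.5, -0.4]
finger_gap: 0.002
```

arm_command(
  series=[
    [[5, -8, -30, -0.06], [5, -8, -30, -0.06], [5, 0, -15, 0], [0, 0, 0, 0], [0, 0, 0, 0]],
  ],
)

```text
t: 2.65
tcp_pos: [0.4557, -0.1162, 0.2161]
tool_rot: [-0.464, 0.533, 0.465, 0.533]
force: [0.1, 0.5, -0.9]
finger_gap: -0.001
```

```bash
python3 - <<'E'
from h import *
a=-.135;d=np.array([np.cos(a),np.sin(a)]);c=np.array([.5405,-.1613])
A=c-d*.075
go([(*A,.2),(*A,.098)])
E
```

```text
t 2.65 p [ 0.4557 -0.1162  0.2161] F [ 0.09  0.48 -0.85]
[[-0.0009 -0.9906  0.1365]
 [ 0.001   0.1365  0.9906]
 [-1.      0.001   0.0009]]
(np.float64(0.4661824001596589), np.float64(-0.15120572667444887), 0.2) tool mm [ 16.0778 -15.1735 -33.2774]
(np.float64(0.4661824001596589), np.float64(-0.15120572667444887), 0.098) tool mm [101.9999  -0.1024  -0.0893]
```

arm_command(
  series=[
    [[8, -8, -17, 0], [8, -7, -16, 0], [34, 0, 0, 0], [34, 0, 0, 0], [32, 0, 0, 0], [0, 0, 0, 0], [0, 0, 0, 0]],
  ],
)

```text
t: 3.35
tcp_pos: [0.4667, -0.1517, 0.0998]
tool_rot: [-0.465, 0.533, 0.465, 0.533]
force: [0.4, 0.1, -0.3]
finger_gap: 0.002
```

```bash
python3 - <<'E'
from h import *
import cv2
go([])
cv2.imwrite("pics/w.png",snapshot("wrist")[...,::-1])
E
```

```text
t 3.35 p [ 0.4667 -0.1517  0.0998] F [ 0.37  0.09 -0.3 ]
[[-0.0011 -0.9908  0.1353]
 [ 0.0006  0.1353  0.9908]
 [-1.      0.0012  0.0004]]
```

View pics/w.png

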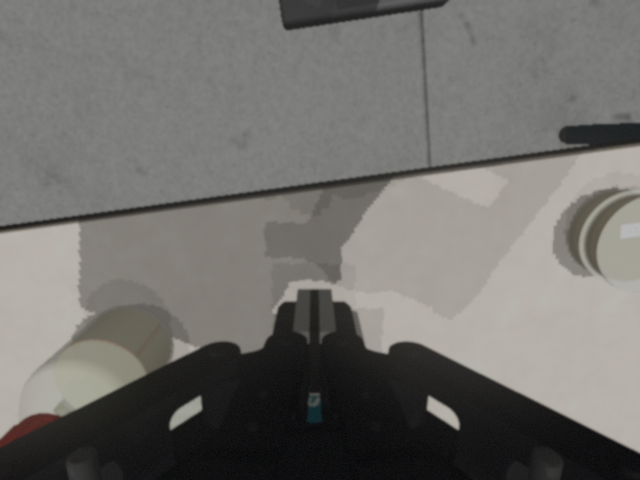

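The wrist view shows the closed fingers at (314,300) with the carton hidden behind them, and the bottle well to one side at (100,380). Next I push forward, slowly.

arm_command(
  series=[
    [[0, -8, 0, 0], [0, -8, 0, 0], [0, -6, 0, 0], [0, -5, 0, 0], [0, -5, 0, 0], [0, -5, 0, 0], [0, -5, 0, 0], [0, -5, 0, 0], [0, -5, 0, 0], [0, -5, 0, 0]],
  ],
)

```text
t: 4.4
tcp_pos: [0.5233, -0.1591, 0.1002]
tool_rot: [-0.465, 0.533, 0.465, 0.533]
force: [-0.6, 0.2, -0.1]
finger_gap: 0.004
```

```bash
python3 - <<'E'
from h import *
import cv2
go([])
cv2.imwrite("pics/s2.png",cv2.resize(snapshot("scene")[120:330,160:440,::-1],None,fx=2,fy=2))
E
```

```text
t 4.4 p [ 0.5233 -0.1591  0.1002] F [-0.55  0.22 -0.13]
[[-0.0002 -0.9908  0.1354]
 [ 0.0001  0.1354  0.9908]
 [-1.      0.0002  0.0001]]
```

View pics/s2.png

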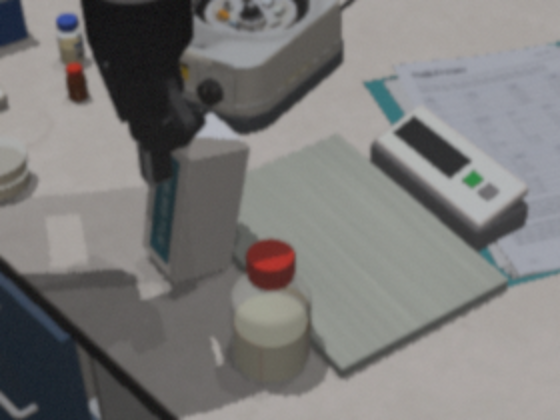

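The carton is tilting cleanly forward about its front edge (finger contact at crop (160,180)), and the bottle at (270,330) has not been touched. I'll keep pushing past the balance point.

arm_command(
  series=[
    [[0, -5, 0, 0], [0, -5, 0, 0], [0, -5, 0, 0], [0, -5, 0, 0], [0, -5, 0, 0], [0, -5, 0, 0], [0, 0, 0, 0], [0, 0, 0, 0], [0, 0, 0, 0]],
  ],
)

```text
t: 5.35
tcp_pos: [0.5524, -0.1629, 0.1002]
tool_rot: [-0.465, 0.533, 0.465, 0.533]
force: [0.1, 0.9, 0.0]
finger_gap: 0.001
```

```bash
python3 - <<'E'
from h import *
import cv2
go([])
cv2.imwrite("pics/s3.png",cv2.resize(snapshot("scene")[120:330,160:440,::-1],None,fx=2,fy=2))
E
```

```text
t 5.35 p [ 0.5524 -0.1629  0.1002] F [0.1  0.89 0.02]
[[-0.0005 -0.9908  0.1353]
 [ 0.0003  0.1353  0.9908]
 [-1.      0.0006  0.0002]]
```

View pics/s3.png

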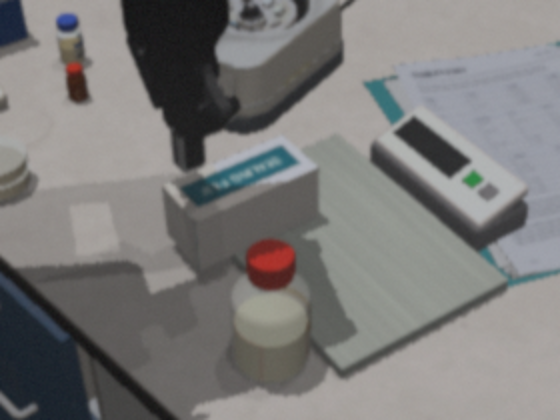

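The carton has fallen onto the platform with part of it overhanging the front edge. I'll lift clear and measure.

arm_command(
  series=[
    [[-30, 0, 0, 0], [-40, 15, 0, 0], [-40, 30, 0, 0], [0, 40, 0, 0], [0, 40, 0, 0], [0, 0, 0, 0]],
  ],
)

```text
t: 6.0
tcp_pos: [0.4223, -0.143, 0.2099]
tool_rot: [-0.462, 0.534, 0.467, 0.532]
force: [0.1, -0.7, -1.1]
finger_gap: -0.0
```

```bash
python3 - <<'E'
from h import *
import cv2
go([])
a=cv2.resize(snapshot("scene")[170:330,200:360,::-1],(400,400),interpolation=cv2.INTER_CUBIC)
b=cv2.resize(snapshot("top")[150:310,220:380,::-1],(400,400),interpolation=cv2.INTER_CUBIC)
cv2.imwrite("pics/f.png",np.hstack([a,b]))
E
```

```text
t 6.0 p [ 0.4223 -0.143   0.2099] F [ 0.12 -0.71 -1.12]
[[-0.0071 -0.9906  0.1364]
 [ 0.0041  0.1364  0.9906]
 [-1.      0.0076  0.0031]]
```

View pics/f.png

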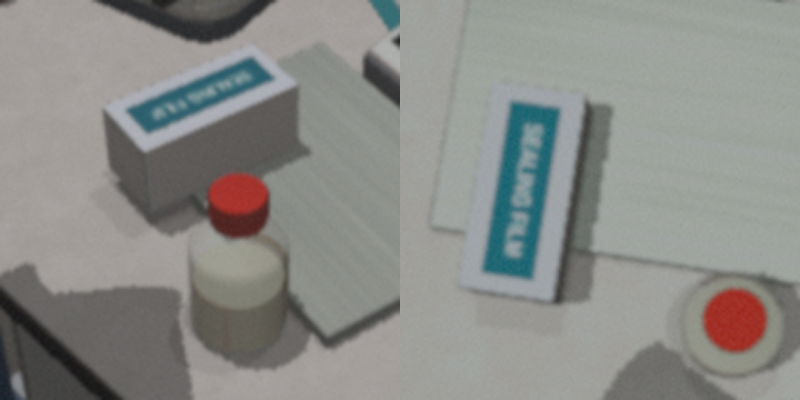

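The carton lies with its label up. Its top-face corners in the right half are at about (495,82), (585,97), (556,302), (460,288). The cap is at (735,320).

```bash
python3 - <<'E'
from h import *
px=np.array([(495,82),(585,97),(556,302),(460,288)])-[400,0];px=px/2.5+[220,150]
q=ray("top",px,.067);print(q)
print("lengths",np.linalg.norm(q[0]-q[3]),np.linalg.norm(q[1]-q[2]),np.linalg.norm(q[0]-q[1]),np.linalg.norm(q[3]-q[2]))
a=-.14;R=np.array([[np.cos(a),np.sin(a)],[-np.sin(a),np.cos(a)]])
print("rel",(q.mean(0)[:2]-[.6475,-.237])@R.T,"corners",(q[:,:2]-[.6475,-.237])@R.T)
print("cap",ray("top",(335/2.5+220,320/2.5+150),.11))
# scene: crop 2.5x, top-face corners
ps=np.array([(107,110),(152,152),(299,83),(252,47)])/2.5+[200,170]
for z in(.055,.067,.08):print(z,ray("scene",ps,z)[:,:2].ravel())
E
```

```text
[[ 0.6601 -0.1533  0.067 ]
 [ 0.651  -0.2051  0.067 ]
 [ 0.5341 -0.1892  0.067 ]
 [ 0.5421 -0.1347  0.067 ]]
lengths 0.11946946206858436 0.11795682441369827 0.052572200462020324 0.055124469467166266
rel [-0.0594  0.0587] corners [[ 0.0008  0.0847]
 [-0.001   0.0321]
 [-0.1189  0.0315]
 [-0.1187  0.0866]]
cap [[ 0.5228 -0.2892  0.11  ]]
0.055 [ 0.5541 -0.1267  0.5489 -0.1798  0.6672 -0.1945  0.6713 -0.1427]
0.067 [ 0.5459 -0.1386  0.5409 -0.1907  0.6568 -0.205   0.6607 -0.1543]
0.08 [ 0.5371 -0.1515  0.5321 -0.2024  0.6454 -0.2164  0.6493 -0.1669]
```

```bash
python3 -c "
from station import ticket;print(ticket.sign_off())"
```

```text
the job is handed in; nothing more can be done
None
```

I tipped the carton over the platform's front edge by pushing it with the closed fingertips about 100 mm above the bench. I then backed the arm clear and handed the job in at about 6 s, well inside the 29 s limit.

My last checks, from the camera images (no verdict is reported):

| Check | Measured | Required |
|---|---|---|
| Carton level | Flat; top face about 67 mm up at both ends, in both cameras | Within 10° |
| Carton centre behind front edge | About 26 mm | 10 to 110 mm |
| Carton centre off the middle line | About 59 mm | Within 110 mm |
| Carton length direction | About 1° from straight back | Within 20° |
| Bottle | Cap position unchanged, still upright | Within 20 mm and 9° |
| Robot | Clear of everything | Touches nothing |

About 34 mm of the carton's length overhangs the front edge. The two cameras agreed on its position to within about 6 mm, and no check failed.

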